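Ready the label printer and print a sample label

TASK

The label printer on this registration desk has just been given a new roll: push its lid down until it is shut, then press down the raised half of its rocker switch to turn it on, and then press the wide key of the keypad all the way down and let it come up again. Press no other key, and do not pick up, push away or knock over anything on the desk, the keypad included.

Things in the scene. Friction and masses are not known exactly. Their poses are not given: they have to be found in the camera images.
- printer: label printer, white box 200 (x, depth) x 150 (y, width) mm, fixed to the desk, in the left or right half of it. Origin under its centre; its x axis points from its front (control deck, nearest the robot) to its back, y to its left, z up. The 66 mm deep control deck at its front is 100 mm high and carries only the rocker switch; behind it the roll bay is covered by the lid.
- lid (a joint): printer lid, white slab 126 (depth) x 150 x 12 mm, hinged along the printer's back edge (axle parallel to the printer's y, at printer x = +94 mm, z = 93 mm). Angle in rad: 0 shut, growing as the front edge rises; starts ajar at 0.35 to 0.65. A stiff hinge holds it where it is left; it closes with about 1 to 3 N of push near its front edge. Shut, its top is 105 mm above the desk and does not lock or spring back.
- lid_press (a point): middle of the lid's top face, 22 mm in from its front edge and 106 mm from the hinge; moves with the lid, which swings in an arc: raised at 0.65 rad its front edge is at printer x = -8 mm, so a straight downward push should be made at about printer x = +10 mm. When shut it is at printer x = -12 mm, y = 0, z = 105 mm
- rocker (a joint): black rocker switch in the middle of the printer's control deck: two flat halves, each 28 (x) x 26 (y) mm, meeting in a shallow V at an axle parallel to the printer's x axis (axle at printer x = -68 mm, y = 0, z = 104 mm). Angle in rad: 0 off (starts so: the half on the printer's right, -y, sticks up, its outer end about 10 mm higher), 0.4 on (that half pressed level, its top 107 mm above the desk). Stays where it is left; takes about 2 to 3 N.
- rocker_press (a point): point on top of the raised (right, -y) half of the rocker, 17 mm out from the axle; moves with the rocker
- keypad: black large-key desk keypad, loose on the desk, 0.6 to 1.1 kg, 130 (x) x 160 (y) x 30 mm, in the half of the desk where the printer is not. Origin under its centre; x points away from the front (the edge nearest the robot), y to its left, z up. Four grey keys stand 8 mm above its face (tops 38 mm above the desk).
- key_wide (a joint): the wide print key, 26 (x) x 85 (y) mm bar, the only long one, in the keypad's front row, centred at keypad x = -34, y = +22 mm. Value in m: 0 up, 0.006 fully down. Springs back; starts to move at 1 N, fully down at about 4 N
- key_wide_top (a point): centre of the top face of the wide key
- key_round (a joint): round key, 28 mm across, front row right of the wide key, at keypad x = -34, y = -54 mm; not to be pressed. Same travel and spring as the wide key
- key_sq_left (a joint): square key 26 x 26 mm, back row, at keypad x = +34, y = +50 mm; not to be pressed. Same travel and spring
- key_sq_right (a joint): square key 26 x 26 mm, back row, at keypad x = +34, y = -50 mm; not to be pressed. Same travel and spring
- tape_roll: clear tape roll lying flat, ring 68 mm across, 24 mm high, between printer and keypad; loose bystander, origin under its centre
- marker: white marker pen with black cap, 120 x 14 x 14 mm, lying between printer and keypad; loose bystander, origin under its centre
- mouse: black computer mouse, 100 x 58 x 32 mm; loose bystander, origin under its centre
- thermometer: white pistol-shaped forehead thermometer lying on its side, about 125 x 130 mm, 26 mm high; loose bystander, origin under its pistol grip's middle
- sanitizer: clear pump bottle with paper band, 64 mm across, 176 mm high, at the back of the desk; loose bystander, origin under its centre
- tube_rack: grey block 70 x 160 x 50 mm with capped tubes up to 92 mm high, at the right side; loose bystander, origin under its centre
- pen_cup: dark steel cup 72 mm across with two pens, 140 mm high, at the left side; loose bystander, origin under its centre
Things that resemble listed ones, but are neither listed nor needed, are in the scene too. Leave any green look-alike of the keypad alone.

How it is judged:
By the outcome, as a careful person would: the job done as asked, in the order asked, and still so for the second after the job is handed in, with the robot touching nothing.
It also fails if it takes over 54 s, if anything falls off the work surface, if the arm or the gripper's body presses on something with over 40 N, if the wrist force passes 120 N, or if a joint passes its speed limit or range.

ROBOT

A 7-joint arm with a two-finger parallel gripper is mounted at the origin on the work surface. World frame = base frame: x ahead of the robot, y to its left, z up, the work surface at z = 0. Lengths are in m, angles in degrees, forces in N, time in s.
With the tool pointing down it reaches from about 0.425 to 0.875 m from the base axis. Payload 4.7 kg.
Tool frame: the origin (TCP) lies midway between the tips of the shut fingers; the grasp point (between the pads) lies 19 mm behind it; z points along the fingers, y is the direction in which the jaws open and shut (so a half turn about z gives the same grasp; the last joint's range is limited). The gripper opens to 87 mm and grips with 3 to 60 N. Pads are 19 mm wide; open, the fingers measure 117 mm over their backs; the gripper's body (75 mm by 190 mm) begins 51 mm behind the grasp point.
Start: joints at [76.324, 18.392, -4.016, 83.108, 1.295, 78.541, -3.26], TCP at [0.163, -0.629, 0.223] pointing down, gripper open.
Joint ranges: [-163.93, 163.93], [-17.29, 119.83], [-79.2, 71.16], [3.27, 140.29], [-89.18, 269.18], [5.43, 117.66], [-154.24, 154.24]. Speed limits (degrees/s): [147.25, 147.25, 180, 180, 180, 180, 180].

INTERFACE

Orientations are given as [roll, pitch, yaw] about the fixed x, y, z axes, in that order (R = Rz(yaw) Ry(pitch) Rx(roll)).
In Python, from cell import env gives the robot as it stands.
- The arm moves only by the tool apply_moves, never from a script. Its argument "targets" is a list of rows, each a list of 2 entries, a list of its own where there are three numbers: the shift along the world's x, y, z in mm, then the turn, a rotation vector about the world's x, y, z in rad. A call has 1 to 8 rows; each row is the pose to reach, as a shift and turn from the pose commanded when the call began; what a row does not reach only later rows make up. A row lasts 1/10 s, in which the tool goes at most 50 mm and 8.59 degrees, less where a joint would pass 70% of its speed; a pose out of reach is approached as far as the arm can. A call with a gripper value outside its range is refused whole. "hand" is the finger opening in mm, from 0 to 87, set as the call begins (left out, the last holds). The fingers move at their own pace and stop on an object; "squeeze" is the grip in N (left out, the last holds). Time passes only in rows, so rows that repeat a pose let the fingers close. It gives the time, the measured TCP pose, the force and the opening at its end, in the units of the state.
- env.get_obs(): the state, without advancing time (a new reading comes with each control period).
- env.read_camera(name): name is "scene" or "top" or "wrist"; returns a dict with "image" (420x560x3 uint8, red, green, blue), "camera_matrix" (3x3 intrinsics, pixels), "camera_from_world" (4x4, takes a point from world to camera coordinates); the wrist camera has in their place "mount" (4x4, takes a point from camera to tool coordinates, whose origin is the TCP and whose axes are the flange's). Camera axes: x right, y down, z forward; pixel columns grow to the right and rows downward; lengths in m; the calibration is good to about 2 mm. A picture is of the moment at which its call begins: read the wrist's pose just before it. There is no depth.
- env.sign_off(): hands the job in, once; it reports no verdict.
Trained networks look in a picture, given as the dict that the camera call returned (one of the last four; its "shot" number tells which), for a name from the list of things; names that differ only in an ending like _2 or _b are one class to them, and where a whole thing is asked for, a point or a joint stands for the part that bears it (a point fixed in the world has none). Each returns a list of dicts, best first, with "conf" (0 to 1); they miss things now and then, are a little off and sometimes report something else, mostly with a low value. They report only what shows in the picture. A call takes as long as a camera call. They do not tell look-alikes from the thing itself.
- env.regions_of(picture, target): "region" (420x560 bool, what is visible of it) and "rect" ([left, top, right, bottom] in pixels, round what is visible of it).
The state is a dict: "time_s": time; "qpos": joint angles; "joint_velocities": joint speeds; "effort": joint torques, N m; "tool_pos": TCP position; "tool_rot": TCP orientation; "force": force on the tool from outside, world axes, zero at the start; "wrist_torque": the same for the moment, N m; "grip_width": finger opening in m.
Only numpy, scipy, OpenCV 4.12 (cv2) and the standard library are available. Lean on these libraries where they do the work, as an engineer would, in place of code of your own. Each camera call takes 0.05 s, during which the arm holds its last target. There are 200 camera calls.

## Working session

There is one attempt and no reset: what is moved stays moved. The work goes in short steps, Python scripts to look and compute and a tool call to move; the robot and the scene stay as the last step left them, time stands still between calls to the robot, and variables do not carry over. Pictures are saved under pics/ and viewed, about 8 in all and at most 12, crops included, and the job is handed in when it is done.

Besides the shell and the picture viewer there is one more tool, called after "Emit:" as name(argument=value, ...) on one line, values as JSON. apply_moves: Moves the arm, as the interface text tells. Its arguments: {"type":"object","properties":{"targets":{"type":"array","items":{"type":"array"}},"hand":{"type":"number"},"squeeze":{"type":"number"}},"required":["targets"]}

```bash
mkdir -p pics; cat > h.py <<'E'
import numpy as np, cv2
from cell import env
def proj(p,P):
    P=np.atleast_2d(P).astype(float); c=(p["camera_from_world"]@np.c_[P,np.ones(len(P))].T)[:3]
    u=p["camera_matrix"]@c; return (u[:2]/u[2]).T
def ray(p,uv,z):
    T=p["camera_from_world"];R=T[:3,:3];o=-R.T@T[:3,3]
    d=R.T@np.linalg.inv(p["camera_matrix"])@np.array([uv[0],uv[1],1.]);return o+d*(z-o[2])/d[2]
def save(p,n): cv2.imwrite("pics/"+n,cv2.cvtColor(p["image"],cv2.COLOR_RGB2BGR))
E
python3 - <<'E'
from h import *
o=env.get_obs();print({k:np.round(v,3).tolist() for k,v in o.items()})
for n in("top","scene"):
    p=env.read_camera(n);save(p,n+".png")
    T=p["camera_from_world"];print(n,"campos",np.round(-T[:3,:3].T@T[:3,3],3))
    for t in ["printer","lid","rocker","keypad","key_wide","key_round","key_sq_left","tape_roll","marker","mouse","thermometer"]:
        for r in env.regions_of(p,t)[:2]:
            ys,xs=np.nonzero(r["region"]);c=(xs.mean(),ys.mean())
            print(t,round(r["conf"],2),np.round(r["rect"]),np.round(c),np.round(ray(p,c,.1 if t in("printer","lid","rocker") else .03)[:2],3))
E
```

```text
{'time_s': 0.0, 'qpos': [76.321, 18.438, -4.014, 83.176, 1.296, 78.54, -3.261], 'joint_velocities': [-0.077, 0.034, 0.055, 0.085, 0.023, 0.148, 0.005], 'effort': [-0.001, -49.13, -0.404, -31.254, -0.064, 0.044, 0.0], 'tool_pos': [0.162, -0.629, 0.221], 'tool_rot': [-179.891, 0.007, 14.487], 'force': [0.292, 0.368, 0.111], 'wrist_torque': [-0.034, -0.02, -0.004], 'grip_width': 0.087}
top campos [ 0.352 -0.006  1.292]
printer 0.88 [163. 127. 223. 200.] [197. 165.] [0.661 0.258]
printer 0.28 [321. 243. 342. 277.] [334. 260.] [ 0.355 -0.166]
lid 0.82 [164. 131. 221. 164.] [194. 146.] [0.724 0.267]
rocker 0.44 [185. 179. 203. 190.] [193. 183.] [0.602 0.269]
keypad 0.63 [352. 271. 413. 338.] [382. 305.] [ 0.207 -0.322]
keypad 0.6 [312. 145. 368. 194.] [340. 170.] [ 0.653 -0.206]
key_wide 0.65 [370. 282. 387. 305.] [378. 293.] [ 0.244 -0.312]
key_wide 0.53 [316. 173. 343. 185.] [333. 177.] [ 0.629 -0.181]
key_round 0.54 [361. 308. 371. 318.] [365. 313.] [ 0.184 -0.268]
key_sq_left 0.41 [322. 155. 332. 159.] [327. 156.] [ 0.7   -0.165]
tape_roll 0.74 [272. 163. 289. 185.] [279. 172.] [ 0.649
[... 849 characters left out ...]
y_wide 0.91 [249. 282. 281. 311.] [264. 299.] [ 0.629 -0.182]
key_wide 0.82 [107. 233. 118. 256.] [113. 245.] [ 0.244 -0.312]
key_round 0.38 [110. 219. 120. 227.] [115. 222.] [ 0.181 -0.266]
key_sq_left 0.73 [286. 303. 304. 320.] [295. 312.] [ 0.701 -0.163]
key_sq_left 0.49 [ 75. 253.  91. 264.] [ 83. 258.] [ 0.225 -0.383]
tape_roll 0.7 [307. 247. 340. 276.] [322. 261.] [ 0.663 -0.014]
marker 0.67 [250. 223. 291. 243.] [267. 231.] [ 0.502 -0.03 ]
mouse 0.77 [169. 226. 206. 260.] [187. 242.] [ 0.375 -0.188]
mouse 0.4 [248. 283. 285. 312.] [265. 298.] [ 0.629 -0.18 ]
thermometer 0.8 [239. 163. 297. 196.] [268. 177.] [0.364 0.125]
thermometer 0.64 [364. 163. 376. 173.] [370. 167.] [0.563 0.357]
```

View pics/top.png

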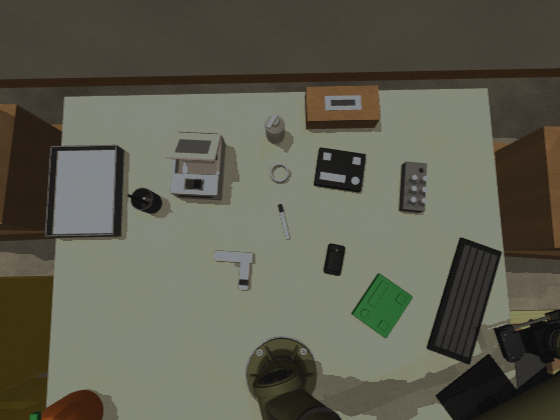

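View pics/scene.png

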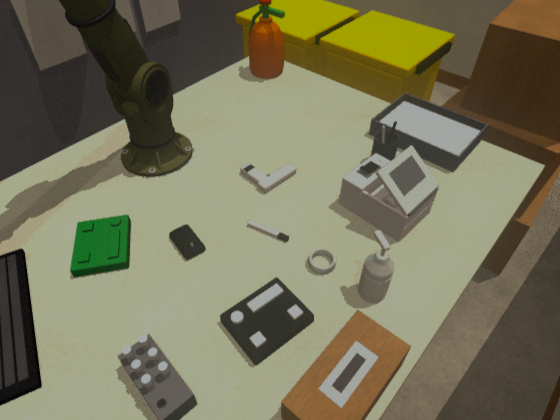

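Both views agree: the white printer is at top-view pixel (197,165), with its lid ajar and the rocker at (193,184). Two things could be taken for the keypad: the black one at (340,170), with its wide key at (333,177), and a green look-alike at (382,305). I choose the black one. I'll move over it first for a close look on the way to the printer.

Emit:
apply_moves(targets=[[[40,30,30],[0,0,-0.13]],[[80,60,55],[0,0,-0.26]],[[120,90,80],[0,0,-0.39]],[[160,120,100],[0,0,-0.39]],[[200,150,107],[0,0,-0.39]],[[240,180,107],[0,0,-0.39]],[[280,210,107],[0,0,-0.39]],[[307,229,107],[0,0,-0.39]]], hand=0)

```text
time_s: 2.0
tool_pos: [0.4658, -0.4028, 0.3303]
tool_rot: [179.9, -0.1, -7.9]
force: [0.3, -0.5, -0.8]
grip_width: 0.0308
```

Emit:
apply_moves(targets=[[[25,40,0],[0,0,0]],[[50,80,0],[0,0,0]],[[75,120,0],[0,0,0]],[[100,160,0],[0,0,0]],[[125,195,0],[0,0,0]],[[125,195,0],[0,0,0]],[[125,195,0],[0,0,0]]])

```text
time_s: 2.7
tool_pos: [0.5899, -0.2078, 0.3294]
tool_rot: [180.0, 0.0, -7.7]
force: [-0.3, -1.3, 0.2]
grip_width: 0.0003
```

```bash
cat >> h.py <<'E'
from scipy.spatial.transform import Rotation as Ro
from scipy.optimize import least_squares
def wrist():
    o=env.get_obs();p=env.read_camera("wrist")
    T=np.eye(4);T[:3,:3]=Ro.from_euler("xyz",o["tool_rot"],degrees=True).as_matrix();T[:3,3]=o["tool_pos"]
    p["camera_from_world"]=np.linalg.inv(T@p["mount"]);return o,p
def cen(p,t,k=3):
    return [(round(float(r["conf"]),2),np.array(np.nonzero(r["region"])[::-1]).mean(1),r["rect"]) for r in env.regions_of(p,t)[:k]]
E
python3 - <<'E'
from h import *
o,p=wrist();save(p,"w1.png");print(o["tool_pos"],o["tool_rot"],o["time_s"],o["grip_width"],p["mount"].round(3).tolist())
for t in["keypad","key_wide","key_round","key_sq_left"]:
    for c,uv,r in cen(p,t): print(t,c,uv.round(1),np.round(r),ray(p,uv,.03 if t=="keypad" else .038).round(4))
E
```

```text
[ 0.58986642 -0.20780592  0.32942279] [ 1.79991024e+02  1.75002951e-02 -7.69563923e+00] 2.7 0.00027115675120459716 [[-0.0, -0.968, -0.251, 0.069], [1.0, -0.0, -0.0, -0.001], [0.0, -0.251, 0.968, -0.163], [0.0, 0.0, 0.0, 1.0]]
keypad 0.95 [271.4 119.7] [217.  71. 332. 168.] [ 0.6635 -0.2093  0.03  ]
keypad 0.47 [255.2 145.5] [226. 138. 286. 154.] [ 0.6307 -0.1808  0.03  ]
key_wide 0.68 [236.1  94.8] [228.  84. 247. 110.] [ 0.7027 -0.1657  0.038 ]
key_wide 0.67 [255.  145.7] [223. 136. 287. 155.] [ 0.6309 -0.181   0.038 ]
key_round 0.77 [307.5 147.5] [302. 139. 318. 155.] [ 0.6182 -0.2554  0.038 ]
key_sq_left 0.86 [236.5  95.3] [231.  84. 247. 109.] [ 0.702  -0.1661  0.038 ]
```

View pics/w1.png

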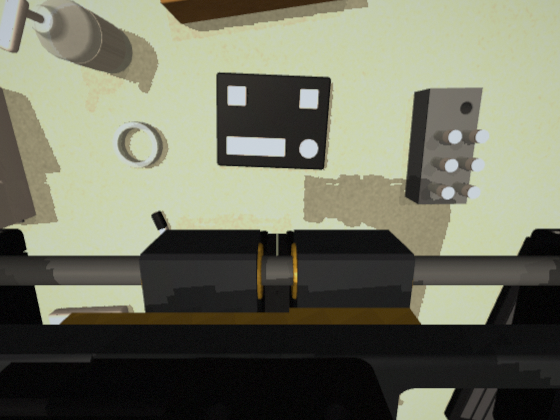

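The wrist view shows the black keypad, with its wide key at (255,146) → world (0.631, -0.181), the round key at (308,148) and the squares at (237,95) and (309,98). The spacings match the description and the yaw is about -8.5°. Next, the printer.

Emit:
apply_moves(targets=[[[-4,48,5],[0,0,0]],[[-8,96,10],[0,0,0]],[[-12,144,15],[0,0,0]],[[-16,192,20],[0,0,0]],[[-20,240,25],[0,0,0]],[[-24,288,30],[0,0,0]],[[-28,336,35],[0,0,0]],[[-32,384,40],[0,0,0]]])

```text
time_s: 3.75
tool_pos: [0.5573, 0.1754, 0.3701]
tool_rot: [180.0, -0.1, -8.0]
force: [0.8, 0.8, 0.2]
grip_width: 0.0005
```

Emit:
apply_moves(targets=[[[-10,40,5],[0,0,0]],[[-15,75,10],[0,0,0]],[[-15,75,10],[0,0,0]],[[-15,75,10],[0,0,0]]])

```text
time_s: 4.15
tool_pos: [0.5425, 0.2498, 0.3796]
tool_rot: [180.0, -0.0, -7.8]
force: [0.4, 0.2, -0.3]
grip_width: 0.0006
```

```bash
python3 - <<'E'
from h import *
o,p=wrist();save(p,"w2.png");print(o["tool_pos"],o["tool_rot"],o["time_s"],o["force"])
for t,z in[("printer",.1),("lid",.12),("rocker",.106)]:
    for c,uv,r in cen(p,t,2): print(t,c,uv.round(1),np.round(r),ray(p,uv,z).round(4))
E
```

```text
[0.54245361 0.24978996 0.3796446 ] [ 1.79975590e+02 -2.31056231e-02 -7.83115711e+00] 4.15 [ 0.36683065  0.19229998 -0.2765862 ]
printer 0.9 [254.2  73.9] [184.   0. 320. 159.] [0.677  0.2621 0.1   ]
lid 0.63 [249.8  39.2] [182.   0. 320.  79.] [0.7141 0.2603 0.12  ]
rocker 0.69 [259.9 131.4] [243. 119. 279. 145.] [0.6028 0.2654 0.106 ]
rocker 0.41 [254.3  73.8] [184.   0. 321. 160.] [0.6762 0.2617 0.106 ]
```

View pics/w2.png

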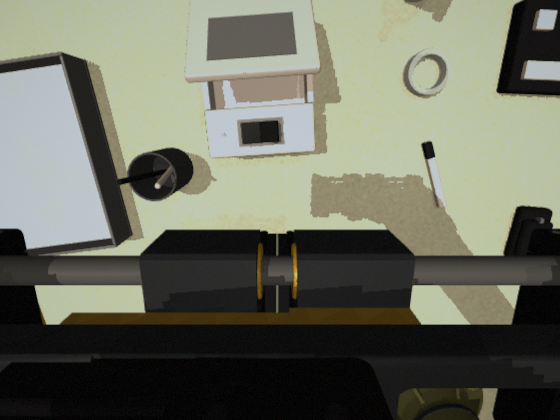

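The printer deck fills pixels (207,104)-(314,157), the rocker is at (260,131) and the lid front edge runs (188,76)-(319,70). I'll work out yaw and check the size from the deck corners.

```bash
python3 - <<'E'
from h import *
o,p=wrist()
uv=np.array([[212,157],[314,152],[207,109],[313,104]]);W=np.array([ray(p,u,.1)[:2] for u in uv]);print(W.round(4))
M=np.array([[-.1,.075],[-.1,-.075],[-.034,.075],[-.034,-.075]])
def w(s): c,n=np.cos(s[2]),np.sin(s[2]);return np.array([[c,-n],[n,c]])
s=least_squares(lambda s:(M@w(s).T+s[:2]-W).ravel(),[.67,.26,-.09]).x;print(s[:2].round(4),np.degrees(s[2]),(M@w(s).T+s[:2]-W).round(3).tolist())
R=w(s);cen_=s[:2]
for n,q in dict(lidpush=[.01,0],lidshut=[-.012,0],axle=[-.068,0],rpress=[-.068,-.018]).items(): print(n,(R@q+cen_).round(4))
def lid(a,x,y):
    r=Ro.from_euler("y",a).as_matrix()@np.array([x-.094,0,.012]);q=R@[r[0]+.094,y]+cen_;return [*q,.093+r[2]]
f=least_squares(lambda a:(proj(p,[lid(a[0],-.034,.075),lid(a[0],-.034,-.075)])-[[188,76],[319,70]]).ravel(),[.5]);print("lid",f.x,f.fun,lid(f.x[0],-.034,0))
E
```

```text
[[0.5783 0.3354]
 [0.565  0.1924]
 [0.6428 0.3297]
 [0.629  0.1866]]
[0.6705 0.2548] -5.357137486306469 [[-0.0, 0.003], [-0.001, -0.003], [0.001, 0.003], [0.001, -0.003]]
lidpush [0.6804 0.2538]
lidshut [0.6585 0.2559]
axle [0.6028 0.2611]
rpress [0.6011 0.2432]
lid [0.61028711] [-1.5980676   1.07338096  4.37785735  0.07779294] [np.float64(0.6664920579445682), np.float64(0.2551435599472518), np.float64(0.1761909557253893)]
```

Emit:
apply_moves(targets=[[[45,2,-20],[0,0,0.045]],[[90,4,-40],[0,0,0.045]],[[138,5,-60],[0,0,0.045]],[[138,5,-105],[0,0,0.045]],[[138,5,-150],[0,0,0.045]],[[138,5,-185],[0,0,0.045]],[[138,5,-185],[0,0,0.045]]])

```text
time_s: 5.1
tool_pos: [0.6779, 0.2516, 0.1874]
tool_rot: [179.7, 0.6, -5.4]
force: [-0.1, -0.5, -0.8]
grip_width: 0.0005
```

Emit:
apply_moves(targets=[[[0,0,-10],[0,0,0]],[[0,0,-20],[0,0,0]],[[0,0,-30],[0,0,0]],[[0,0,-40],[0,0,0]],[[0,0,-50],[0,0,0]],[[0,0,-60],[0,0,0]],[[0,0,-70],[0,0,0]],[[0,0,-80],[0,0,0]]])

```text
time_s: 5.9
tool_pos: [0.6799, 0.2551, 0.1136]
tool_rot: [180.0, 0.1, -5.3]
force: [-3.0, 0.4, 2.4]
grip_width: 0.0008
```

Emit:
apply_moves(targets=[[[0,0,-4],[0,0,0]],[[0,0,-7],[0,0,0]],[[0,0,-10],[0,0,0]],[[0,0,-10],[0,0,0]]])

```text
time_s: 6.3
tool_pos: [0.6804, 0.2549, 0.1055]
tool_rot: [180.0, -0.0, -5.3]
force: [-2.6, -1.5, 4.5]
grip_width: 0.0002
```

Emit:
apply_moves(targets=[[[0,0,-2],[0,0,0]],[[0,0,-4],[0,0,0]],[[0,0,-4],[0,0,0]]])

```text
time_s: 6.6
tool_pos: [0.6805, 0.2549, 0.1053]
tool_rot: [180.0, -0.1, -5.3]
force: [-8.1, -3.5, 19.2]
grip_width: 0.0005
```

The lid reached a firm stop at z 105 mm, 19 N. I'll lift and look at it, including the rocker.

Emit:
apply_moves(targets=[[[0,0,40],[0,0,0]],[[-20,0,80],[0,0,0]],[[-60,-3,120],[0,0,0]],[[-100,-6,150],[0,0,0]],[[-140,-8,180],[0,0,0]],[[-140,-8,180],[0,0,0]],[[-140,-8,180],[0,0,0]]])

```text
time_s: 7.3
tool_pos: [0.5408, 0.2472, 0.2825]
tool_rot: [-180.0, -0.3, -5.3]
force: [1.3, 0.1, -0.4]
grip_width: 0.0005
```

```bash
python3 - <<'E'
from h import *
o,p=wrist();cv2.imwrite("pics/w3.png",cv2.resize(p["image"][:240,130:410,::-1],None,fx=2.5,fy=2.5));print(o["tool_pos"],o["tool_rot"],o["time_s"],o["force"])
for t,z in[("lid",.105),("rocker",.106)]:
    for c,uv,r in cen(p,t,2): print(t,c,uv.round(1),np.round(r),ray(p,uv,z).round(4))
E
```

```text
[0.54076866 0.24716433 0.28247326] [-179.98963942   -0.28077201   -5.25469296] 7.3 [ 1.28688442  0.14097245 -0.37921254]
rocker 0.64 [254.9 131.6] [230. 116. 277. 148.] [0.6035 0.2654 0.106 ]
```

View pics/w3.png

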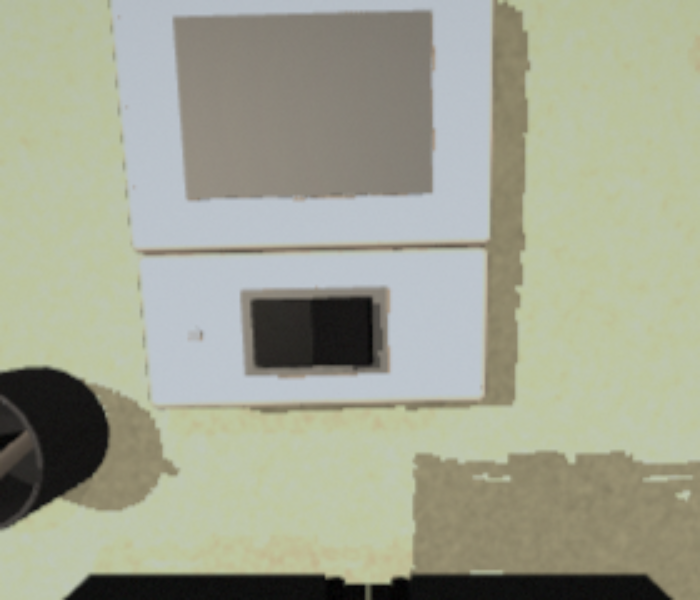

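The crop shows the lid flush and shut. The rocker axle is at crop (314,333) → world (0.603, 0.264), and its right half is raised, so I press at about (0.601, 0.246).

Emit:
apply_moves(targets=[[[30,0,-35],[0,0,0]],[[60,-1,-75],[0,0,0]],[[60,-1,-115],[0,0,0]],[[60,-1,-147],[0,0,0]],[[60,-1,-147],[0,0,0]]])

```text
time_s: 7.95
tool_pos: [0.5973, 0.2433, 0.1254]
tool_rot: [179.7, 0.7, -5.3]
force: [-0.4, 0.0, -0.2]
grip_width: 0.0006
```

Emit:
apply_moves(targets=[[[0,0,-8],[0,0,0]],[[0,0,-14],[0,0,0]],[[0,0,-19],[0,0,0]],[[0,0,-23],[0,0,0]],[[0,0,-27],[0,0,0]],[[0,0,-28],[0,0,0]]])

```text
time_s: 8.55
tool_pos: [0.6014, 0.2453, 0.1074]
tool_rot: [180.0, -0.1, -5.3]
force: [-2.9, -3.5, 11.8]
grip_width: 0.0007
```

Emit:
apply_moves(targets=[[[0,0,-2],[0,0,0]],[[0,0,-2],[0,0,0]]])

```text
time_s: 8.75
tool_pos: [0.6014, 0.2453, 0.1073]
tool_rot: [179.9, -0.2, -5.3]
force: [-4.6, -6.1, 17.4]
grip_width: 0.0006
```

Emit:
apply_moves(targets=[[[0,0,30],[0,0,0]],[[0,0,75],[0,0,0]],[[-25,0,115],[0,0,0]],[[-50,0,150],[0,0,0]],[[-60,0,180],[0,0,0]],[[-60,0,180],[0,0,0]],[[-60,0,180],[0,0,0]]])

```text
time_s: 9.45
tool_pos: [0.5405, 0.2463, 0.2844]
tool_rot: [-180.0, -0.1, -5.3]
force: [-0.7, -0.7, -0.7]
grip_width: 0.0005
```

```bash
python3 - <<'E'
from h import *
o,p=wrist();cv2.imwrite("pics/w4.png",cv2.resize(p["image"][40:200,160:360,::-1],None,fx=3,fy=3));print(o["tool_pos"],o["tool_rot"],o["time_s"],o["force"])
E
```

```text
[0.54052632 0.24632858 0.28437613] [-1.79971415e+02 -1.30947812e-01 -5.25938021e+00] 9.45 [-0.68087854 -0.71998817 -0.73231592]
```

View pics/w4.png

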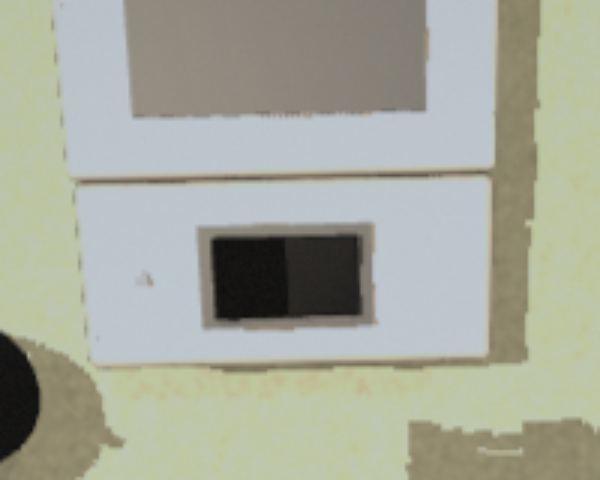

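The halves' shading has swapped and the left half is now raised, so the rocker is on; the lid is still shut. Next, the wide key at (0.631, -0.181).

Emit:
apply_moves(targets=[[[10,-48,0],[0,0,-0.055]],[[20,-96,0],[0,0,-0.055]],[[30,-144,0],[0,0,-0.055]],[[40,-192,0],[0,0,-0.055]],[[50,-240,0],[0,0,-0.055]],[[60,-288,0],[0,0,-0.055]],[[70,-336,0],[0,0,-0.055]],[[80,-384,0],[0,0,-0.055]]])

```text
time_s: 10.3
tool_pos: [0.6201, -0.1405, 0.2813]
tool_rot: [-180.0, 0.2, -8.5]
force: [0.8, 0.8, -0.6]
grip_width: 0.0002
```

Emit:
apply_moves(targets=[[[11,-43,-20],[0,0,0]],[[11,-43,-65],[0,0,0]],[[11,-43,-110],[0,0,0]],[[11,-43,-155],[0,0,0]],[[11,-43,-195],[0,0,0]],[[11,-43,-225],[0,0,0]],[[11,-43,-225],[0,0,0]],[[11,-43,-225],[0,0,0]]])

```text
time_s: 11.1
tool_pos: [0.6308, -0.181, 0.0574]
tool_rot: [-180.0, 0.1, -8.4]
force: [0.4, -0.3, 1.6]
grip_width: 0.0006
```

Emit:
apply_moves(targets=[[[0,0,-10],[0,0,0]],[[0,0,-18],[0,0,0]],[[0,0,-21],[0,0,0]],[[0,0,-24],[0,0,0]],[[0,0,-26],[0,0,0]],[[0,0,-26],[0,0,0]]])

```text
time_s: 11.7
tool_pos: [0.6315, -0.1812, 0.0329]
tool_rot: [180.0, -0.0, -8.4]
force: [-1.4, 0.1, 2.6]
grip_width: 0.0005
```

Emit:
apply_moves(targets=[[[0,0,-1.5],[0,0,0]],[[0,0,-3],[0,0,0]],[[0,0,-3],[0,0,0]],[[0,0,-3],[0,0,0]]])

```text
time_s: 12.1
tool_pos: [0.6316, -0.1812, 0.0322]
tool_rot: [179.9, -0.0, -8.4]
force: [-6.8, 0.4, 14.0]
grip_width: 0.0001
```

Hard stop at z 32 mm with 14 N, so the key is fully down. Release, back off and check.

Emit:
apply_moves(targets=[[[0,0,6],[0,0,0]],[[0,0,20],[0,0,0]],[[0,0,65],[0,0,0]],[[0,0,110],[0,0,0]],[[-20,0,155],[0,0,0]],[[-40,-10,200],[0,0,0]],[[-42,-27,245],[0,0,0]],[[-42,-27,275],[0,0,0]]])

```text
time_s: 12.9
tool_pos: [0.589, -0.2115, 0.3091]
tool_rot: [179.8, -0.3, -8.7]
force: [1.0, -0.9, 0.4]
grip_width: 0.0007
```

Emit:
apply_moves(targets=[[[0,0,0],[0,0,0]],[[0,0,0],[0,0,0]],[[0,0,0],[0,0,0]]])

```text
time_s: 13.2
tool_pos: [0.5889, -0.2076, 0.3031]
tool_rot: [-180.0, 0.1, -8.4]
force: [0.6, -0.3, -0.0]
grip_width: 0.0007
```

```bash
python3 - <<'E'
from h import *
o,p=wrist();print(o["tool_pos"],o["time_s"],o["force"])
for t in["key_wide","key_round","key_sq_left"]:
    for c,uv,r in cen(p,t): print(t,c,uv.round(1),ray(p,uv,.038).round(4))
s=env.read_camera("scene");save(s,"end.png")
for t in["tape_roll","marker","mouse","lid","key_wide"]:
    print(t,[(c,uv.round(0)) for c,uv,r in cen(s,t,2)])
E
```

```text
[ 0.58887604 -0.20763383  0.30312584] 13.2 [ 0.55773693 -0.34439494 -0.0017337 ]
key_wide 0.74 [253.8 146.2] [ 0.6308 -0.1815  0.038 ]
key_round 0.54 [309.2 147.7] [ 0.6179 -0.2553  0.038 ]
key_sq_left 0.55 [232.6  92.9] [ 0.7021 -0.1656  0.038 ]
tape_roll [(0.72, array([400., 189.])), (0.59, array([322., 261.]))]
marker [(0.57, array([267., 231.]))]
mouse [(0.75, array([186., 242.]))]
lid [(0.96, array([400., 189.])), (0.42, array([186., 242.]))]
key_wide [(0.92, array([264., 298.])), (0.73, array([113., 245.]))]
```

View pics/end.png

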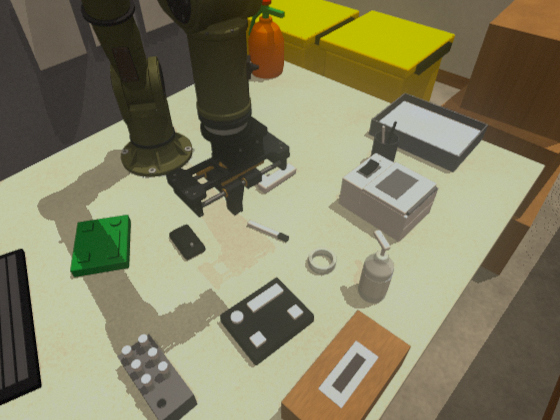

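The scene view shows the lid shut at (400,189) and the rocker switched at (370,167). The keypad's wide key is up at (264,298), and nothing else has moved. Handing in.

```bash
python3 -c "
from cell import env
print(env.sign_off())"
```

```text
the job is handed in; nothing more can be done
None
```

The printer's lid is shut, its rocker switch is on, and the wide key of the black keypad was pressed fully down and let up again, in that order. I handed the job in at about 13.3 s.

- **Lid:** it met a firm stop at z = 105 mm with about 19 N, and the pictures afterwards show it flush.
- **Rocker:** the raised half stopped at z = 107 mm with about 17 N. The close-up shows the two halves' shading swapped, as it should be when on.
- **Wide key:** it bottomed at z = 32 mm with 14 N, which is its full 6 mm of travel. It shows as up again in the last scene picture.
- **Everything else:** the keypad's keys measured within 1 mm of where they were before. In the scene view the marker, mouse and tape roll had moved by no more than about a pixel. I checked the other things on the desk only by eye, and they look unmoved. At hand-in the arm was clear of everything, with the tool about 0.30 m above the desk and reading about 0.6 N.

Two readings were off, but neither changed the outcome. The network once took the shut lid for the tape roll. The deck corners measured about 6 mm narrower than the stated 150 mm, so I placed the rocker press from a closer look at the rocker itself.

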